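Shut the red air valve under the sliding cover

TASK

The compressed air to this bench has to be shut off. Slide the yellow cover of the grey valve box all the way aside along its rails, without lifting it, then push the red valve handle round until it is fully shut. Leave the blue handle and everything else on the bench as they are.

Things in the scene. Friction and masses are not known exactly. Their poses are not given: they have to be found in the camera images.
- air_box: Grey steel valve box fixed on the bench. Origin on the bench under the centre of its open bay. Outside: x +-147 mm, y -92 to +256 mm; top at height 80 mm, with a guide lip all round, 8 mm wide, 12 mm high. Bay: x +-128, y +-75 mm, floor at height 6 mm. At y = 75 to 248 mm a flat solid deck, height 80 mm, where the cover is parked. Two copper pipe stubs stick out 22 mm on the -y side.
- cover: Loose yellow sheet, 274 (x) by 164 (y) by 5 mm, 0.4 to 0.75 kg, lying flat on the box top between the lips (2 mm play). Origin at the centre of its underside, axes as the box's. It starts at y = 0 to 15 mm in the box's frame, hiding the bay, and slides towards the box's +y until it meets the end lip at y = 166 mm. Sliding takes 2 to 6 N.
- cover_grip (a point): Centre of the black grip bar on top of the cover, at the cover's centre. The bar is 90 mm long (x) by 16 mm thick (y) and stands 28 mm above the sheet; this point is 14 mm below its top and 14 mm above the sheet.
- red_pivot (a point): Pivot of the red handle, at half the handle's height (54 mm over the bench). It lies at y = 30 mm and at x = 66 or -44 mm in the box's frame; the blue valve has the other place. The point turns with the handle: its -y axis points to the tip.
- red_tip (a point): The tip end of the red handle, on its centre line, 70 mm from the pivot, half-way up (the handle fills heights 44 to 64 mm).
- red_handle (a joint): Red plastic lever, a level bar 70 mm from pivot to tip, 18 mm wide, 20 mm tall; round hub of 28 mm diameter. 0 = fully open: pointing to the box's -y. Grows clockwise seen from above to 1.571 rad = fully shut, a hard stop, pointing to the box's -x. Starts at 0 to 0.35, stays where it is left, needs 2 to 4 N near the tip.
- blue_tip (a point): The tip end of the blue handle, on its centre line, 70 mm from its pivot, half-way up.
- blue_handle (a joint): Blue plastic lever, a level bar 70 mm from pivot to tip, 18 mm wide, 20 mm tall; the same make as the red one, also more or less open: 0 = pointing to the box's -y, growing clockwise. To be left alone.
- glue: White glue bottle standing near the box's -y side, 54 mm diameter, 130 mm tall; origin under its centre.
- offcut: Pale wood offcut lying beyond the box, 45 x 130 x 22 mm; origin under its centre.
- pencil: Flat yellow and red carpenter's pencil lying along the +y end of the box, 14 x 120 x 10 mm; origin under its centre.
- drill: Teal cordless drill standing on its black battery at the right of the bench, about 260 mm long and 205 mm tall; origin under the battery's centre.
- screw_jar: Glass jar at the right of the bench, 72 mm diameter, 85 mm tall; origin under its centre.
- screwdriver: Red-handled screwdriver lying at the left of the bench, its own x axis along the shaft.
- sanding_block: Cork sanding block at the left of the bench, 110 x 60 x 35 mm; origin under its centre.

How it is judged:
By the outcome, as a careful person would: the job done as asked, in the order asked, and still so for the second after the job is handed in, with the robot touching nothing.
It also fails if it takes over 51 s, if anything falls off the work surface, if the arm or the gripper's body presses on something with over 40 N, if the wrist force passes 120 N, or if a joint passes its speed limit or range.

ROBOT

A 6-joint arm with a two-finger parallel gripper is mounted at the origin on the work surface. World frame = base frame: x ahead of the robot, y to its left, z up, the work surface at z = 0. Lengths are in mm, angles in rad, forces in N, time in s.
With the tool pointing down it reaches from about 325 to 925 mm from the base axis. Payload 3.1 kg.
Tool frame: the origin (TCP) lies midway between the tips of the shut fingers; the grasp point (between the pads) lies 19 mm behind it; z points along the fingers, x is the direction in which the jaws open and shut, and the axes are right-handed (so a half turn about z gives the same grasp; the last joint's range is limited). The gripper opens to 85 mm and grips with 20 to 120 N. Pads are 22 mm wide; open, the fingers measure 114 mm over their backs; the gripper's body (76 mm by 85 mm) begins 54 mm behind the grasp point. The pads swing forward as they close: fully open they stand 13 mm farther back than shut.
Start: joints at [-1.407, 0.217, 1.613, -0, 1.311, -0.112], TCP at [170.219, -601.386, 231.3] pointing down, gripper open.
Joint ranges: [-2.75, 2.75], [-0.78, 2.1], [0.31, 2.55], [-1.13, 4.27], [0.13, 2.63], [-2.58, 2.58]. Speed limits (rad/s): [2.79, 2.79, 3.14, 3.14, 3.14, 3.14].

INTERFACE

Orientations are given as a unit quaternion [w, x, y, z].
In Python, from station import arm gives the robot as it stands.
- The arm moves only by the tool send_rows, never from a script. Its argument "rows" is a list of rows, each an object with "slide": the shift along the tool's x, y, z scaled (see below), a list of three; "yaw": the turn about the tool's z scaled (see below); "gripper": the finger opening in mm, from 0 to 85.4. In form: [{"slide": [dx, dy, dz], "yaw": yaw, "gripper": gripper}, ...]. A call has 1 to 10 rows; each row shifts and turns the commanded pose from where the row before left it, along the tool's axes as they then stand; what a row does not reach is not made up. The controller multiplies each number of a shift by 0.03 m and each number of a turn by 0.12 rad. A row lasts 1/12 s, in which the tool goes at most 41.7 mm and 7.16 degrees, less where a joint would pass 70% of its speed; a pose out of reach is approached as far as the arm can. A call with a number of a shift or a turn outside -1 to 1 is refused whole. A call with a gripper value outside its range is refused whole. The fingers move at their own pace and stop on an object; the grip force is fixed at half the most. Time passes only in rows, so rows that do not move let the fingers close. It gives the time, the measured TCP pose, the force and the opening at its end, in the units of the state.
- arm.read_state(): the state, without advancing time (a new reading comes with each control period).
- arm.get_image(name): name is "scene" or "top"; returns a dict with "img" (420x560x3 uint8, blue, green, red), "K" (3x3 intrinsics, pixels), "k1" (the pictures are not rectified: a ray, as slopes to the right and down, at radius r is drawn at 1 + k1 r^2 times it, then the intrinsics apply), "R" (3x3) and "t" (3): a world point X has camera coordinates R X + t. Camera axes: x right, y down, z forward; pixel columns grow to the right and rows downward; lengths in mm; the calibration is good to about 2 mm. A picture is of the moment at which its call begins. There is no depth.
- arm.close_job(): hands the job in, once; it reports no verdict.
Trained networks look in a picture, given as the dict that the camera call returned (one of the last four; its "shot" number tells which), for a name from the list of things; names that differ only in an ending like _2 or _b are one class to them, and where a whole thing is asked for, a point or a joint stands for the part that bears it (a point fixed in the world has none). Each returns a list of dicts, best first, with "score" (0 to 1); they miss things now and then, are a little off and sometimes report something else, mostly with a low value. They report only what shows in the picture. A call takes as long as a camera call.
- arm.look_for(query, picture): "centre" ([x, y, z] in mm, in world coordinates, good to about 4 mm: the middle of the surface that is visible of it).
- arm.regions_of(query, picture): "pixels" (420x560 bool, what is visible of it).
The state is a dict: "time": time; "joint_positions": joint angles; "qd": joint speeds; "joint_efforts": joint torques, N m; "ee_pos": TCP position; "tcp_rot": TCP orientation; "contact_force": force on the tool from outside, world axes, zero at the start; "ft_torque": the same for the moment, N m; "grip_width": finger opening in mm.
Only numpy, scipy, OpenCV 4.12 (cv2) and the standard library are available. Lean on these libraries where they do the work, as an engineer would, in place of code of your own. Each camera call takes 0.05 s, during which the arm holds its last target. There are 200 camera calls.

## Working session

There is one attempt and no reset: what is moved stays moved. The work goes in short steps, Python scripts to look and compute and a tool call to move; the robot and the scene stay as the last step left them, time stands still between calls to the robot, and variables do not carry over. Pictures are saved under pics/ and viewed, about 8 in all and at most 12, crops included, and the job is handed in when it is done.

Besides the shell and the picture viewer there is one more tool, called by a JSON object that holds its "op" and its "data". send_rows: Moves the arm, as the interface text tells. Shifts and turns lie within -1 to 1; 1 stands for 0.03 m of shift or 0.12 rad of turn. Its arguments: {"type":"object","properties":{"rows":{"type":"array"}},"required":["rows"]}

```bash
mkdir -p pics; cat > h.py <<'E'
import numpy as np, cv2
from station import arm
def snap(n,save=None):
    p=arm.get_image(n)
    if save: cv2.imwrite('pics/'+save,p['img'])
    return p
def ray(p,u,v,z):
    K=np.array(p['K']);k=p['k1']
    d=np.array([(u-K[0,2])/K[0,0],(v-K[1,2])/K[1,1]]);s=d.copy()
    for _ in range(30): s=d/(1+k*(s@s))
    R=np.array(p['R']);t=np.array(p['t']);c=-R.T@t;w=R.T@np.array([s[0],s[1],1])
    return c+w*(z-c[2])/w[2]
def proj(p,X):
    K=np.array(p['K']);c=np.array(p['R'])@X+np.array(p['t']);s=c[:2]/c[2];s=s*(1+p['k1']*(s@s))
    return K[:2,:2]@s+K[:2,2]
E
python3 - <<'E'
from h import *
np.set_printoptions(precision=1,suppress=True)
for n in('top','scene'):
    p=snap(n,n+'1.png'); print(n,-np.array(p['R']).T@p['t'])
    for q in('air_box','cover','cover_grip','glue','offcut','pencil','drill','red_tip'):
        try:
            r=arm.look_for(q,p);print(q,[(np.array(a['centre']),round(a['score'],2)) for a in r[:2]])
        except Exception as e: print(q,e)
    if n=='top':
      for q in('cover','cover_grip','air_box'):
        m=arm.regions_of(q,p)
        if m:
            c=np.argwhere(m[0]['pixels'])[:,::-1].astype(np.float32);b=cv2.minAreaRect(c);bp=cv2.boxPoints(b)
            z={'cover':85,'cover_grip':113,'air_box':92}[q]
            print(q,m[0]['score'],b,[ray(p,*x,z)[:2] for x in bp])
print(arm.read_state())
E
```

```text
top [ 398.9  -34.6 1246.1]
air_box [(array([565.5,  34.1,  78.8]), 0.84), (array([ 534.8, -294. ,   87.9]), 0.43)]
cover [(array([ 541.8, -120.8,   80.7]), 0.81)]
cover_grip [(array([ 545.2, -114.7,   84.3]), 0.9)]
glue [(array([ 535.3, -292.1,   89. ]), 0.78)]
offcut [(array([ 544.6, -117.4,   83.9]), 0.52)]
pencil [(array([606.8, 163.8,  11.4]), 0.76)]
drill [(array([ 595.1, -459.4,  184.3]), 0.72)]
red_tip []
cover 0.6 ((309.875244140625, 209.45565795898438), (63.413429260253906, 101.94310760498047), 5.52754020690918) [array([417.7, -17.5]), array([690.9, -51.5]), array([ 668.9, -222. ]), array([ 397.1, -183. ])]
cover_grip 0.96 ((309.4678039550781, 209.3648223876953), (63.8109130859375, 103.83190155029297), 5.04245138168335) [array([414.4, -17.1]), array([686.2, -48.6]), array([ 666. , -216.3]), array([ 395.5, -179.8])]
air_box 0.62 ((282.1147155761719, 206.39117431640625), (138.12496948242188, 111.88567352294922), 5.906141757965088) [array([427.9, 155.1]), array([728.1, 121.7]), array([ 677.3, -249. ]), array([ 381.2, -203.7])]
scene [1289.2  519.   648.7]
air_box [(array([636.2,  48.8,  80. ]), 0.81), (array([ 552. , -294.1,   83.2]), 0.19)]
cover [(array([ 562.1, -109.9,   82.1]), 0.88)]
cover_grip [(array([ 566.3, -113.1,   86.8]), 0.72)]
glue [(array([ 550.5, -297. ,   82.7]), 0.94)]
offcut []
pencil [(array([618.8, 164.2,   6.1]), 0.83)]
drill [(array([ 634.4, -442.5,  117.3]), 0.61)]
red_tip [(array([612.9, 411. ,  36.7]), 0.66)]
{'time': 1.05, 'joint_positions': array([-1.4,  0.2,  1.6,  0. ,  1.3, -0.1]), 'qd': array([-0.,  0.,  0., -0.,  0., -0.]), 'joint_efforts': array([  0. , -39.7, -30.4,  -0. ,   0. ,   0. ]), 'ee_pos': array([ 170.2, -601.4,  231.3]), 'tcp_rot': array([-0. ,  0.8, -0.6,  0. ]), 'contact_force': array([-0.8, -0.5, -0.7]), 'ft_torque': array([0., 0., 0.]), 'grip_width': 85.45074391469679}
```

View pics/top1.png

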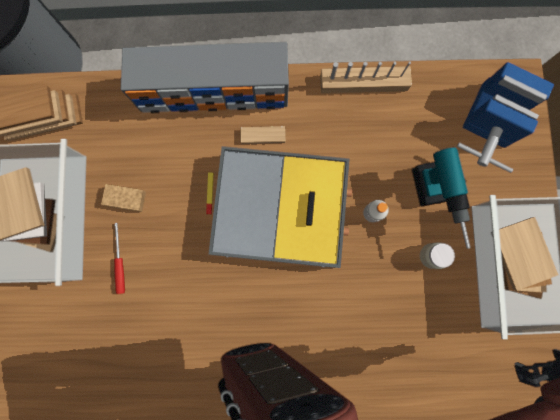

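View pics/scene1.png

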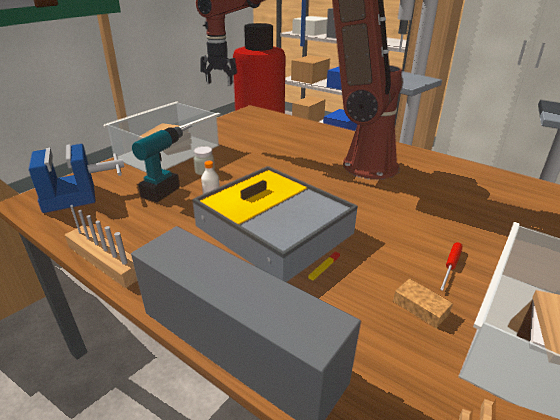

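```bash
cat >> h.py <<'E'
def rect(p,m,z):
    cs,_=cv2.findContours(m.astype(np.uint8),cv2.RETR_EXTERNAL,cv2.CHAIN_APPROX_NONE)
    c=max(cs,key=cv2.contourArea)[:,0]
    return cv2.minAreaRect(np.array([ray(p,*x,z)[:2] for x in c],np.float32))
def pose():
    from scipy.spatial.transform import Rotation as Ro
    s=arm.read_state();q=np.array(s['tcp_rot']);R=Ro.from_quat(q[[1,2,3,0]]).as_matrix()
    return s,R
E
python3 - <<'E'
from h import *
for n,roi in(('top',(140,270,200,360)),('scene',(150,280,180,370))):
    p=snap(n);im=p['img'];h=cv2.cvtColor(im,cv2.COLOR_BGR2HSV)
    r=np.zeros(im.shape[:2],bool);r[roi[0]:roi[1],roi[2]:roi[3]]=1
    y=(h[...,0]>22)&(h[...,0]<33)&(h[...,1]>190)&(h[...,2]>120)&r
    if n=='top':y[:,:250]=0
    print(n,'cover',rect(p,y,85))
    if n=='top':
        b=(im.max(2)<50)&r;b[:,:290]=0;b[:,325:]=0;b[:185]=0;b[230:]=0
        print('bar',rect(p,b,113))
s,R=pose();print(np.round(R,4),s['ee_pos'],s['time'])
E
```

```text
Traceback (most recent call last):
  File "h.py", line 18, in rect
    c=max(cs,key=cv2.contourArea)[:,0]
      ~~~^^^^^^^^^^^^^^^^^^^^^^^^
ValueError: max() iterable argument is empty
```

```bash
python3 - <<'E'
from h import *
for n,roi,px in(('top',(140,270,250,360),(180,310)),('scene',(150,280,180,370),(195,230))):
    p=snap(n);im=p['img'];h=cv2.cvtColor(im,cv2.COLOR_BGR2HSV)
    c=h[px].astype(int);print(n,c)
    r=np.zeros(im.shape[:2],bool);r[roi[0]:roi[1],roi[2]:roi[3]]=1
    y=(abs(h[...,0]-c[0])<4)&(h[...,1]>180)&(h[...,2]>110)&r
    print('cover',rect(p,y,85))
    if n=='top':
        b=(im.max(2)<60)&r;b[:,:290]=0;b[:,325:]=0;b[:185]=0;b[230:]=0
        print('bar',rect(p,b,113))
s,R=pose();print(np.round(R,4),s['ee_pos'],s['time'])
E
```

```text
top [ 24 167 225]
cover ((557.962158203125, -99.6389389038086), (23.49508285522461, 59.97117233276367), 82.50080108642578)
bar ((541.8275756835938, -116.14411926269531), (12.482601165771484, 84.56478118896484), 82.65513610839844)
scene [ 26 255 251]
cover ((542.1162719726562, -116.0436019897461), (164.2620391845703, 267.4167785644531), 82.67431640625)
[[ 0.2723 -0.9622 -0.    ]
 [-0.9622 -0.2723  0.    ]
 [-0.     -0.     -1.    ]] [ 170.22496977 -601.37946931  231.28960432] 1.2
```

{"op": "send_rows", "data": {"rows": [{"slide":[0,0,0],"yaw":0.84,"gripper":0},{"slide":[0,0,0],"yaw":0.84,"gripper":0},{"slide":[0,0,0],"yaw":0.84,"gripper":0},{"slide":[0,0,0],"yaw":0.84,"gripper":0},{"slide":[-0.9,-0.56,0],"yaw":0,"gripper":0},{"slide":[-0.9,-0.56,0],"yaw":0,"gripper":0},{"slide":[-0.9,-0.56,0],"yaw":0,"gripper":0},{"slide":[-0.9,-0.56,0],"yaw":0,"gripper":0},{"slide":[-0.9,-0.56,0],"yaw":0,"gripper":0},{"slide":[-0.9,-0.56,0],"yaw":0,"gripper":0}]}}

```text
time: 2.03
ee_pos: [291.5, -452.3, 231.4]
tcp_rot: [-0.0, -0.661, 0.751, -0.0]
contact_force: [0.5, -0.8, 0.3]
grip_width: 0.2
```

{"op": "send_rows", "data": {"rows": [{"slide":[-0.9,-0.56,0],"yaw":0,"gripper":0},{"slide":[-0.9,-0.56,0],"yaw":0,"gripper":0},{"slide":[-0.9,-0.56,0],"yaw":0,"gripper":0},{"slide":[-0.9,-0.56,0],"yaw":0,"gripper":0},{"slide":[-0.9,-0.56,0],"yaw":0,"gripper":0},{"slide":[-0.9,-0.56,0],"yaw":0,"gripper":0},{"slide":[-0.9,-0.56,0],"yaw":0,"gripper":0},{"slide":[-0.9,-0.56,0],"yaw":0,"gripper":0},{"slide":[0,0,0],"yaw":0,"gripper":0}]}}

```text
time: 2.78
ee_pos: [454.3, -252.3, 231.6]
tcp_rot: [0.002, -0.662, 0.749, 0.0]
contact_force: [-0.4, -0.4, 1.3]
grip_width: -0.3
```

```bash
cat >> h.py <<'E'
O=np.array([542.,-116.]);EX=np.array([.9918,-.1278]);EY=np.array([.1278,.9918])
def where(O=O):
    s,R=pose();d=np.array(s['ee_pos'])[:2]-O
    print('t',round(s['time'],2),'rel x,y',np.round([d@EX,d@EY],1),'z',round(s['ee_pos'][2],1),'yawerr',round(float(np.arcsin(np.cross(-EY,R[:2,0]))),4),'F',np.round(s['contact_force'],1),'w',round(s['grip_width'],1))
E
python3 -c "
from h import *
where()"
```

```text
t 2.78 rel x,y [ -69.6 -146.4] z 231.6 yawerr 0.0057 F [-0.4 -0.4  1.3] w -0.3
```

{"op": "send_rows", "data": {"rows": [{"slide":[-0.93,-0.58,0],"yaw":0,"gripper":0},{"slide":[-0.93,-0.58,0],"yaw":0,"gripper":0},{"slide":[-0.93,-0.58,0],"yaw":0,"gripper":0},{"slide":[-0.92,-0.58,0],"yaw":0,"gripper":0},{"slide":[0,0,0],"yaw":0,"gripper":0},{"slide":[0,0,0.9],"yaw":0,"gripper":0},{"slide":[0,0,0.9],"yaw":0,"gripper":0},{"slide":[0,0,0.9],"yaw":0,"gripper":0},{"slide":[0,0,0],"yaw":0,"gripper":0}]}}

```text
time: 3.53
ee_pos: [529.8, -153.6, 144.1]
tcp_rot: [-0.003, -0.661, 0.751, 0.005]
contact_force: [-1.1, 0.0, -0.5]
grip_width: -0.1
```

```bash
python3 -c "
from h import *
where(); p=snap('scene'); cv2.imwrite('pics/s2.png',cv2.resize(p['img'][60:300,120:400],None,fx=2.5,fy=2.5))"
```

```text
t 3.53 rel x,y [ -7.3 -38.8] z 144.1 yawerr 0.0006 F [-1.1  0.  -0.5] w -0.1
```

View pics/s2.png

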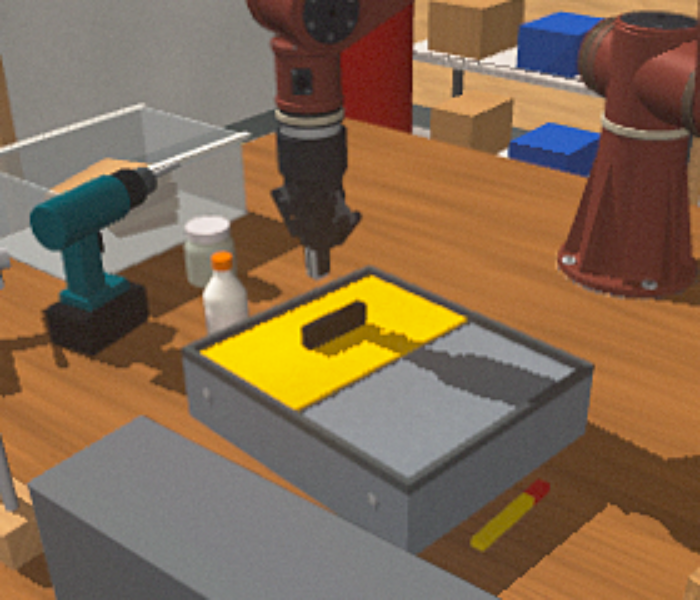

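The picture shows the closed fingers (crop ~318,265) over the cover on the -y side of the bar (335,325). Lower and start pushing.

{"op": "send_rows", "data": {"rows": [{"slide":[0,-0.24,0.8],"yaw":0,"gripper":0},{"slide":[0,0,0.77],"yaw":0,"gripper":0},{"slide":[0,0,0],"yaw":0,"gripper":0},{"slide":[-0.2,0,0],"yaw":0,"gripper":0},{"slide":[-0.2,0,0],"yaw":0,"gripper":0},{"slide":[-0.2,0,0],"yaw":0,"gripper":0},{"slide":[-0.2,0,0],"yaw":0,"gripper":0},{"slide":[-0.2,0,0],"yaw":0,"gripper":0},{"slide":[0,0,0],"yaw":0,"gripper":0}]}}

```text
time: 4.33
ee_pos: [547.4, -125.7, 105.4]
tcp_rot: [0.001, -0.661, 0.75, -0.002]
contact_force: [-0.7, -2.7, 4.3]
grip_width: -0.2
```

```bash
python3 -c "
from h import *
where()"
```

```text
t 4.33 rel x,y [ 6.6 -8.9] z 105.4 yawerr 0.0019 F [-0.7 -2.7  4.3] w -0.2
```

```bash
cat >> h.py <<'E'
def cover():
    p=snap('scene');im=p['img'];h=cv2.cvtColor(im,cv2.COLOR_BGR2HSV)
    r=np.zeros(im.shape[:2],bool);r[150:285,180:370]=1
    y=(abs(h[...,0].astype(int)-26)<4)&(h[...,1]>180)&(h[...,2]>110)&r
    (c,sz,a)=rect(p,y,85);d=np.array(c)-O;print('cover rel',np.round([d@EX,d@EY],1),np.round(sz,0),round(a,1));return p
E
python3 -c "
from h import *
where();p=cover();where(); cv2.imwrite('pics/s3.png',cv2.resize(p['img'][130:270,180:380],None,fx=3.5,fy=3.5))"
```

```text
t 4.33 rel x,y [ 6.6 -8.9] z 105.4 yawerr 0.0019 F [-0.7 -2.7  4.3] w -0.2
cover rel [ 0.1 13.7] [166. 268.] 82.9
t 4.38 rel x,y [ 6.4 -9. ] z 105.0 yawerr 0.0017 F [ 0.  -2.7  3.4] w -0.1
```

View pics/s3.png

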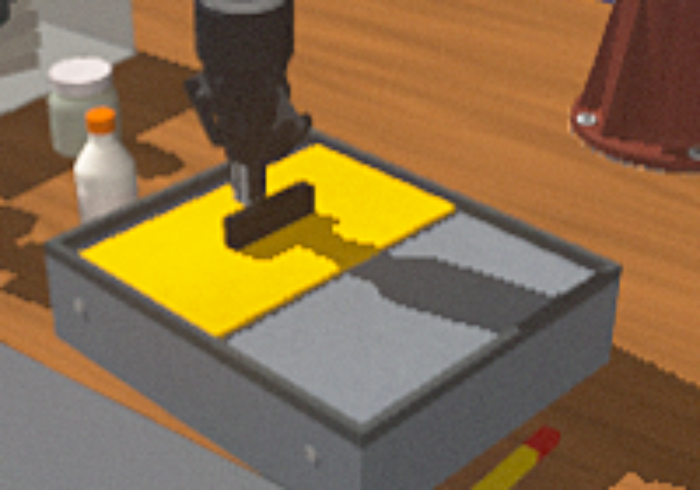

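The fingers push the bar from behind and the cover has moved 14 mm, flat.

{"op": "send_rows", "data": {"rows": [{"slide":[-0.2,0.1,0.1],"yaw":0,"gripper":0},{"slide":[-0.4,0.1,0.1],"yaw":0,"gripper":0},{"slide":[-0.4,0,0],"yaw":0,"gripper":0},{"slide":[-0.4,0,0],"yaw":0,"gripper":0},{"slide":[-0.4,0,0],"yaw":0,"gripper":0},{"slide":[-0.4,0,0],"yaw":0,"gripper":0},{"slide":[-0.4,0,0],"yaw":0,"gripper":0},{"slide":[-0.4,0,0],"yaw":0,"gripper":0},{"slide":[-0.4,0,0],"yaw":0,"gripper":0},{"slide":[-0.3,0,0],"yaw":0,"gripper":0}]}}

```text
time: 5.22
ee_pos: [561.1, -19.6, 104.5]
tcp_rot: [0.002, -0.661, 0.75, -0.009]
contact_force: [0.8, -14.0, 19.6]
grip_width: -0.1
```

```bash
python3 -c "
from h import *
cover();where()"
```

```text
cover rel [  0.7 118.8] [165. 269.] 83.8
t 5.27 rel x,y [  6.  100.2] z 103.9 yawerr 0.002 F [ 2.7 -9.9 13.3] w -0.3
```

{"op": "send_rows", "data": {"rows": [{"slide":[0,0,-0.1],"yaw":0,"gripper":0},{"slide":[0,0,-0.1],"yaw":0,"gripper":0},{"slide":[0,0,0],"yaw":0,"gripper":0}]}}

```text
time: 5.52
ee_pos: [555.8, -16.2, 104.9]
tcp_rot: [0.001, -0.661, 0.751, -0.002]
contact_force: [1.2, -4.9, 6.2]
grip_width: 0.1
```

```bash
python3 -c "
from h import *
p=cover();where(); cv2.imwrite('pics/s4.png',cv2.resize(p['img'][130:290,180:380],None,fx=3.5,fy=3.5))"
```

```text
cover rel [  0.5 123.7] [167. 269.] 83.7
t 5.57 rel x,y [  1.  100.7] z 104.9 yawerr 0.0007 F [ 1.2 -4.6  5.4] w -0.8
```

View pics/s4.png

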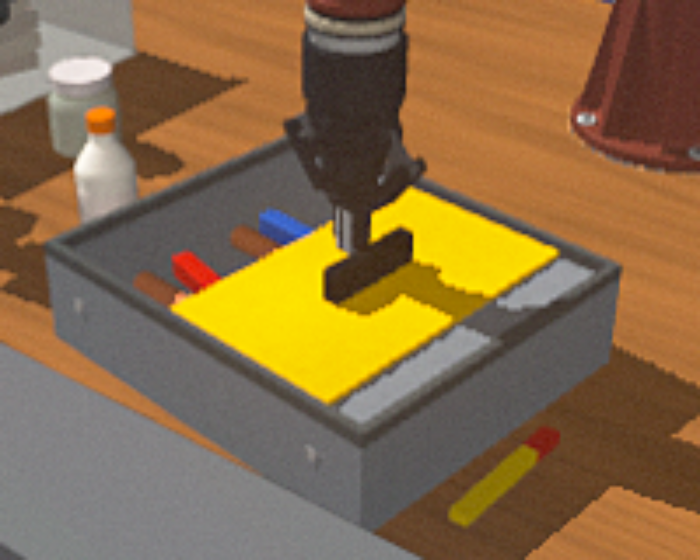

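Cover is flat, about 75% open; the red handle is on the box's +x side (crop 195,270), blue at (285,225). Continue gently, a bit higher.

{"op": "send_rows", "data": {"rows": [{"slide":[-0.1,0,-0.1],"yaw":0,"gripper":0},{"slide":[-0.2,0,0],"yaw":0,"gripper":0},{"slide":[-0.2,0,0],"yaw":0,"gripper":0},{"slide":[-0.2,0,0],"yaw":0,"gripper":0},{"slide":[-0.2,0,0],"yaw":0,"gripper":0},{"slide":[-0.1,0,0],"yaw":0,"gripper":0},{"slide":[0,0,0],"yaw":0,"gripper":0}]}}

```text
time: 6.15
ee_pos: [557.7, 15.3, 106.6]
tcp_rot: [-0.0, -0.661, 0.75, -0.0]
contact_force: [-0.6, -2.8, 5.1]
grip_width: 0.1
```

```bash
python3 -c "
from h import *
p=cover();where()"
```

```text
cover rel [1.000e-01 1.483e+02] [168. 268.] 82.9
t 6.2 rel x,y [ -1.2 132.2] z 106.5 yawerr 0.0013 F [-1.1 -3.2  4.5] w 0.4
```

{"op": "send_rows", "data": {"rows": [{"slide":[-0.1,0,0],"yaw":0,"gripper":0},{"slide":[-0.1,0,0],"yaw":0,"gripper":0},{"slide":[-0.1,0,0],"yaw":0,"gripper":0},{"slide":[0,0,0],"yaw":0,"gripper":0}]}}

```text
time: 6.53
ee_pos: [558.9, 23.7, 106.5]
tcp_rot: [-0.0, -0.661, 0.751, -0.0]
contact_force: [-0.2, -5.1, 5.4]
grip_width: 0.1
```

```bash
python3 -c "
from h import *
p=cover();where(); cv2.imwrite('pics/s5.png',cv2.resize(p['img'][130:290,180:380],None,fx=3.5,fy=3.5))"
```

```text
cover rel [-1.000e-01  1.552e+02] [166. 268.] 82.6
t 6.58 rel x,y [ -1.1 140.7] z 106.6 yawerr 0.0011 F [-0.8 -4.1  5.4] w 0.1
```

View pics/s5.png

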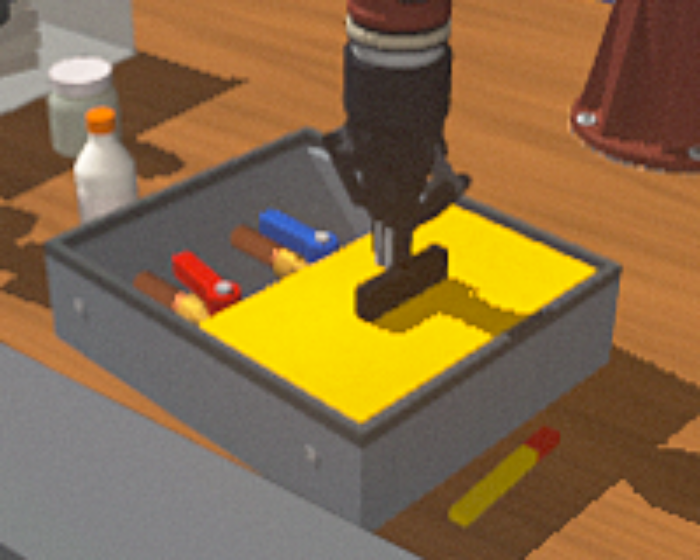

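The cover's edge is within a few mm of the end lip. I'll keep pushing until the force rises.

{"op": "send_rows", "data": {"rows": [{"slide":[-0.1,0,0],"yaw":0,"gripper":0},{"slide":[-0.1,0,0],"yaw":0,"gripper":0},{"slide":[0,0,0],"yaw":0,"gripper":0}]}}

```text
time: 6.83
ee_pos: [559.7, 29.5, 106.6]
tcp_rot: [-0.0, -0.661, 0.751, -0.0]
contact_force: [-1.1, -4.1, 5.9]
grip_width: 0.1
```

```bash
python3 -c "
from h import *
p=cover();where()"
```

```text
cover rel [-1.000e-01  1.593e+02] [159. 268.] 82.6
t 6.88 rel x,y [ -1.1 146.6] z 106.6 yawerr 0.0011 F [-0.9 -3.8  5.3] w -0.2
```

{"op": "send_rows", "data": {"rows": [{"slide":[-0.1,0,0],"yaw":0,"gripper":0},{"slide":[-0.1,0,0],"yaw":0,"gripper":0},{"slide":[0,0,0],"yaw":0,"gripper":0}]}}

```text
time: 7.13
ee_pos: [559.9, 31.2, 106.6]
tcp_rot: [-0.004, -0.662, 0.75, -0.003]
contact_force: [-1.6, -15.3, 6.3]
grip_width: -0.2
```

```bash
python3 -c "
from h import *
p=cover();where()"
```

```text
cover rel [-1.000e-01  1.605e+02] [156. 268.] 82.6
t 7.18 rel x,y [ -1.  148.3] z 106.6 yawerr 0.003 F [ -2.7 -15.5   5.9] w 0.4
```

Stop reached (15 N). Back off, rise, then look.

{"op": "send_rows", "data": {"rows": [{"slide":[0.5,0,0],"yaw":0,"gripper":0},{"slide":[0.3,0,-0.3],"yaw":0,"gripper":0},{"slide":[0,0,-0.9],"yaw":0,"gripper":0},{"slide":[0,0,-0.9],"yaw":0,"gripper":0},{"slide":[0,0.9,-0.9],"yaw":0,"gripper":0},{"slide":[0,0.9,-0.5],"yaw":0,"gripper":0},{"slide":[0,0.9,0],"yaw":0,"gripper":0},{"slide":[0,0.9,0],"yaw":0,"gripper":0},{"slide":[0,0,0],"yaw":0,"gripper":0}]}}

```text
time: 7.93
ee_pos: [444.6, 27.4, 209.6]
tcp_rot: [-0.001, -0.661, 0.75, 0.003]
contact_force: [0.6, 1.2, -0.9]
grip_width: 0.2
```

```bash
python3 - <<'E'
from h import *
where();p=cover();t=snap('top')
for n,q in(('top',t),('scene',p)):
    for k in('red_tip','red_pivot','blue_tip','cover','cover_grip'):
        for a in arm.look_for(k,q)[:2]:
            c=np.array(a['centre']);d=c[:2]-O;print(n,k,np.round(c),np.round([d@EX,d@EY]),round(a['score'],2))
v=np.vstack([p['img'][130:290,180:380].repeat(1,0)])
a=cv2.resize(p['img'][130:280,180:380],None,fx=2,fy=2);b=cv2.resize(t['img'][140:275,200:360],(400,337))
cv2.imwrite('pics/s6.png',np.hstack([a,cv2.copyMakeBorder(b,0,0,0,0,0)[:300]]));cv2.imwrite('pics/t6raw.png',t['img'])
E
```

```text
t 7.93 rel x,y [-115.   129.8] z 209.6 yawerr 0.0015 F [ 0.6  1.2 -0.9] w 0.2
cover rel [-1.000e-01  1.606e+02] [156. 268.] 82.6
top red_tip [ 600. -119.   64.] [58.  4.] 0.53
top red_pivot [ 498. -111.   65.] [-45.  -1.] 0.6
top red_pivot [ 602. -120.   63.] [60.  3.] 0.58
top blue_tip [ 504. -108.   62.] [-39.   3.] 0.74
top cover_grip [619.  40.  82.] [ 56. 164.] 0.71
scene red_tip [ 612. -117.   67.] [70.  8.] 0.69
scene red_pivot [ 610. -116.   65.] [67.  9.] 0.61
scene blue_tip [ 506. -111.   63.] [-36.   1.] 0.53
scene blue_tip [615. 412.  34.] [  5. 533.] 0.36
scene cover [585.  49.  82.] [ 22. 169.] 0.84
scene cover [ 507. -112.   65.] [-35.  -1.] 0.38
scene cover_grip [585.  45.  85.] [ 22. 165.] 0.72
```

View pics/s6.png

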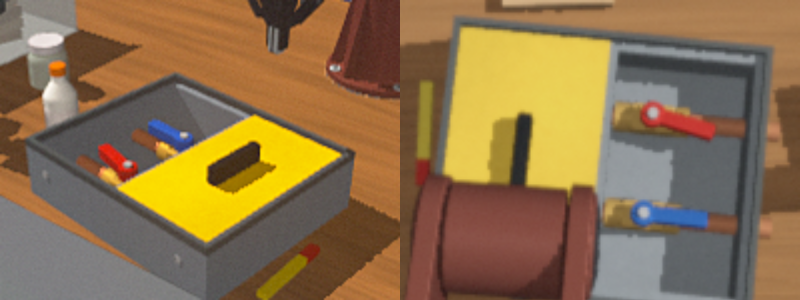

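```bash
cat >> h.py <<'E'
def handle(p,col,roi):
    im=p['img'].astype(int);B,G,R=im[...,0],im[...,1],im[...,2]
    m=(R>140)&(G<80)&(B<90) if col=='red' else (B>140)&(R<90)
    r=np.zeros(m.shape,bool);r[roi[0]:roi[1],roi[2]:roi[3]]=1;m&=r
    c=np.argwhere(m)[:,::-1];X=np.array([ray(p,*x,64)[:2] for x in c])-O
    X=np.c_[X@EX,X@EY];mu=X.mean(0);v=np.linalg.svd(X-mu)[2][0]
    v=v*np.sign(-v[1] if abs(v[1])>.3 else -v[0]);s=(X-mu)@v
    print(col,len(c),'dir',np.round(v,2),'q',round(float(np.arctan2(-v[0],-v[1])),3),'ends',np.round(mu+v*s.min(),1),np.round(mu+v*s.max(),1))
E
python3 - <<'E'
from h import *
for n,roi in(('top',(170,245,275,345)),('scene',(180,235,210,300))):
    p=snap(n)
    for c in('red','blue'): handle(p,c,roi)
E
```

```text
red 167 dir [-0.15 -0.99] q 0.154 ends [67.2 40.9] [ 54.4 -41.6]
blue 167 dir [ 0.01 -1.  ] q -0.01 ends [-43.5  38.6] [-42.8 -41.1]
red 149 dir [-0.29 -0.96] q 0.296 ends [84.7 49.1] [ 57.6 -39.5]
blue 89 dir [-0.04 -1.  ] q 0.037 ends [-36.5  40.8] [-39.5 -39.2]
```

{"op": "send_rows", "data": {"rows": [{"slide":[0.65,-0.86,0],"yaw":0,"gripper":0},{"slide":[0.65,-0.86,0],"yaw":0,"gripper":0},{"slide":[0.65,-0.86,0],"yaw":0,"gripper":0},{"slide":[0.65,-0.86,0],"yaw":0,"gripper":0},{"slide":[0.65,-0.86,0],"yaw":0,"gripper":0},{"slide":[0.65,-0.86,0],"yaw":0,"gripper":0},{"slide":[0.65,-0.87,0],"yaw":0,"gripper":0},{"slide":[0.62,-0.87,0],"yaw":0,"gripper":0},{"slide":[0,0,0],"yaw":0,"gripper":0},{"slide":[0,0,0],"yaw":0,"gripper":0}]}}

```text
time: 9.47
ee_pos: [636.2, -155.9, 210.2]
tcp_rot: [-0.0, -0.66, 0.751, 0.001]
contact_force: [-0.4, -0.3, 0.2]
grip_width: -0.1
```

```bash
python3 -c "
from h import *
where()
p=snap('scene');h=None
"
```

```text
t 9.47 rel x,y [ 98.5 -27.5] z 210.2 yawerr -0.001 F [-0.4 -0.3  0.2] w -0.1
```

{"op": "send_rows", "data": {"rows": [{"slide":[0,0.15,0.8],"yaw":0,"gripper":0},{"slide":[0,0,0.8],"yaw":0,"gripper":0},{"slide":[0,0,0.8],"yaw":0,"gripper":0},{"slide":[0,0,0.8],"yaw":0,"gripper":0},{"slide":[0,0,0.5],"yaw":0,"gripper":0},{"slide":[0,0,0],"yaw":0,"gripper":0},{"slide":[0,0,0],"yaw":0,"gripper":0}]}}

```text
time: 10.1
ee_pos: [629.7, -152.7, 99.4]
tcp_rot: [-0.001, -0.661, 0.75, 0.001]
contact_force: [0.0, -1.1, -0.6]
grip_width: -0.0
```

```bash
python3 -c "
from h import *
where();p=snap('scene'); cv2.imwrite('pics/s7.png',cv2.resize(p['img'][120:270,180:360],None,fx=4,fy=4))"
```

```text
t 10.1 rel x,y [ 91.7 -25.2] z 99.4 yawerr 0.0017 F [ 0.  -1.1 -0.6] w -0.0
```

View pics/s7.png

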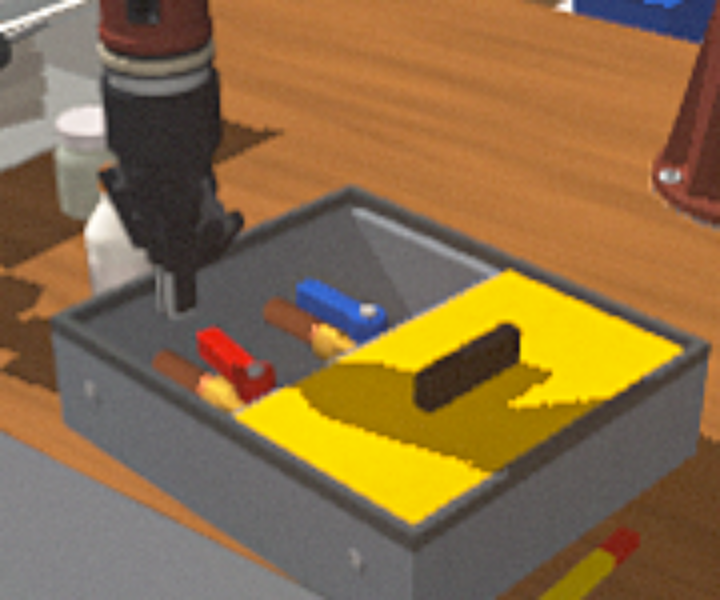

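```bash
python3 -c "
from h import *
p=snap('scene')
f=lambda x,y,z:np.round((proj(p,np.array([*(O+x*EX+y*EY),z]))-[180,120])*4)
print('tcp',f(91.7,-25.2,99.4),'at z50',f(91.7,-25.2,50),'redtip',f(51,-42,64),'pivot',f(65.5,26.5,64))
"
```

```text
tcp [175. 310.] at z50 [180. 371.] redtip [207. 324.] pivot [256. 367.]
```

{"op": "send_rows", "data": {"rows": [{"slide":[0,0,0.6],"yaw":0,"gripper":0},{"slide":[0,0,0.6],"yaw":0,"gripper":0},{"slide":[0,0,0.35],"yaw":0,"gripper":0},{"slide":[0,0,0],"yaw":0,"gripper":0},{"slide":[0,0,0],"yaw":0,"gripper":0}]}}

```text
time: 10.62
ee_pos: [631.4, -154.1, 54.1]
tcp_rot: [0.0, -0.661, 0.751, 0.0]
contact_force: [-0.2, -0.4, 1.1]
grip_width: -0.1
```

```bash
python3 -c "
from h import *
where()"
```

```text
t 10.62 rel x,y [ 93.5 -26.3] z 54.1 yawerr 0.0009 F [-0.2 -0.4  1.1] w -0.1
```

{"op": "send_rows", "data": {"rows": [{"slide":[0,0.29,0.1],"yaw":0,"gripper":0},{"slide":[0,0.29,0],"yaw":0,"gripper":0},{"slide":[0,0.27,0],"yaw":0,"gripper":0},{"slide":[0,0.27,0],"yaw":0,"gripper":0},{"slide":[-0.06,0.26,0],"yaw":0,"gripper":0},{"slide":[-0.06,0.26,0],"yaw":0,"gripper":0},{"slide":[0,0,0],"yaw":0,"gripper":0}]}}

```text
time: 11.2
ee_pos: [581.1, -144.1, 51.0]
tcp_rot: [-0.001, -0.661, 0.751, 0.0]
contact_force: [0.5, -1.4, 0.5]
grip_width: -0.2
```

```bash
python3 -c "
from h import *
where();p=snap('scene'); handle(p,'red',(180,240,205,300)); cv2.imwrite('pics/s8.png',cv2.resize(p['img'][120:270,180:360],None,fx=4,fy=4))"
```

```text
t 11.2 rel x,y [ 42.4 -22.9] z 51.0 yawerr 0.0011 F [ 0.5 -1.4  0.5] w -0.2
red 67 dir [-0.8 -0.6] q 0.929 ends [95.2 47.4] [ 14.  -13.2]
```

View pics/s8.png

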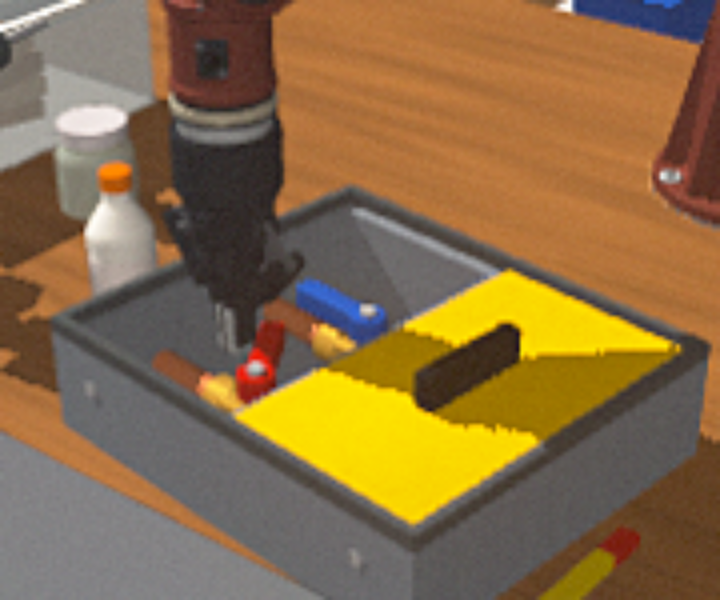

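The handle (hub crop 255,370; tip 270,330) is turning, now at about 0.9 rad, clear of blue. Continue the arc.

{"op": "send_rows", "data": {"rows": [{"slide":[-0.14,0.23,0],"yaw":0,"gripper":0},{"slide":[-0.14,0.23,0],"yaw":0,"gripper":0},{"slide":[-0.2,0.18,0],"yaw":0,"gripper":0},{"slide":[-0.2,0.18,0],"yaw":0,"gripper":0},{"slide":[-0.14,0.07,0],"yaw":0,"gripper":0},{"slide":[-0.1,0.05,0],"yaw":0,"gripper":0},{"slide":[0,0,0],"yaw":0,"gripper":0}]}}

```text
time: 11.83
ee_pos: [557.6, -113.7, 50.3]
tcp_rot: [-0.001, -0.661, 0.75, -0.0]
contact_force: [1.0, -6.0, -1.5]
grip_width: 0.2
```

```bash
python3 -c "
from h import *
where();p=snap('scene'); handle(p,'red',(180,240,205,300))"
```

```text
t 11.83 rel x,y [15.2  4.2] z 50.3 yawerr 0.0026 F [ 1.  -6.  -1.5] w 0.2
red 94 dir [-0.98 -0.18] q 1.386 ends [97.8 39.4] [-2.1 20.7]
```

{"op": "send_rows", "data": {"rows": [{"slide":[-0.1,0,0],"yaw":0,"gripper":0},{"slide":[-0.1,0,0],"yaw":0,"gripper":0},{"slide":[0,0,0],"yaw":0,"gripper":0}]}}

```text
time: 12.13
ee_pos: [557.7, -112.9, 50.4]
tcp_rot: [-0.005, -0.662, 0.749, -0.003]
contact_force: [-2.8, -19.5, -0.7]
grip_width: -0.2
```

{"op": "send_rows", "data": {"rows": [{"slide":[-0.07,0,0],"yaw":0,"gripper":0},{"slide":[0,0,0],"yaw":0,"gripper":0}]}}

```text
time: 12.3
ee_pos: [557.7, -112.7, 50.4]
tcp_rot: [-0.006, -0.662, 0.749, -0.004]
contact_force: [-4.5, -24.4, -1.4]
grip_width: -0.2
```

```bash
python3 -c "
from h import *
where();p=snap('scene'); handle(p,'red',(180,240,205,300))"
```

```text
t 12.3 rel x,y [15.2  5.3] z 50.4 yawerr 0.0055 F [ -4.5 -24.4  -1.4] w -0.2
red 92 dir [-1.   -0.05] q 1.524 ends [109.   34.1] [17.3 29.9]
```

Hard stop reached (24 N, no motion). Back off, rise, clear the view.

{"op": "send_rows", "data": {"rows": [{"slide":[0.4,0,0],"yaw":0,"gripper":0},{"slide":[0.4,0,0],"yaw":0,"gripper":0},{"slide":[0,0,-0.9],"yaw":0,"gripper":0},{"slide":[0,0,-0.9],"yaw":0,"gripper":0},{"slide":[0,0,-0.9],"yaw":0,"gripper":0},{"slide":[0,0,-0.9],"yaw":0,"gripper":0},{"slide":[0,0,-0.9],"yaw":0,"gripper":0},{"slide":[0,0,-0.9],"yaw":0,"gripper":0},{"slide":[0,0,0],"yaw":0,"gripper":0},{"slide":[0,0,0],"yaw":0,"gripper":0}]}}

```text
time: 13.18
ee_pos: [557.2, -128.7, 214.6]
tcp_rot: [0.001, -0.661, 0.75, -0.001]
contact_force: [0.3, -0.3, -0.8]
grip_width: -0.2
```

{"op": "send_rows", "data": {"rows": [{"slide":[0.5,0.8,0],"yaw":0,"gripper":0},{"slide":[0.5,0.8,0],"yaw":0,"gripper":0},{"slide":[0.5,0.8,0],"yaw":0,"gripper":0},{"slide":[0.5,0.8,0],"yaw":0,"gripper":0},{"slide":[0.5,0.8,0],"yaw":0,"gripper":0},{"slide":[0.5,0.5,0],"yaw":0,"gripper":0},{"slide":[0.5,0,0],"yaw":0,"gripper":0},{"slide":[0.5,0,0],"yaw":0,"gripper":0},{"slide":[0.5,0,0],"yaw":0,"gripper":0},{"slide":[0,0,0],"yaw":0,"gripper":0}]}}

```text
time: 14.02
ee_pos: [403.8, -246.5, 210.5]
tcp_rot: [-0.0, -0.66, 0.751, 0.002]
contact_force: [0.8, 1.3, -0.1]
grip_width: 0.2
```

```bash
python3 - <<'E'
from h import *
where();p=snap('scene');t=snap('top')
for c in('red','blue'): handle(t,c,(170,245,275,345));handle(p,c,(180,235,210,300))
a=cv2.resize(p['img'][130:290,160:380],None,fx=1.8,fy=1.8);b=cv2.resize(t['img'][140:275,200:360],(400,337))[:288]
cv2.imwrite('pics/s9.png',np.hstack([a,b]))
E
```

```text
t 14.02 rel x,y [-120.4 -147.1] z 210.5 yawerr -0.0013 F [ 0.8  1.3 -0.1] w 0.2
red 156 dir [-1.   -0.02] q 1.546 ends [78.3 29. ] [-2.  27.1]
red 108 dir [-1.   -0.09] q 1.484 ends [97.5 35.6] [ 3.9 27.4]
blue 167 dir [ 0.01 -1.  ] q -0.012 ends [-43.7  38.6] [-42.7 -41.1]
blue 89 dir [-0.04 -1.  ] q 0.038 ends [-36.6  40.8] [-39.6 -39.2]
```

View pics/s9.png

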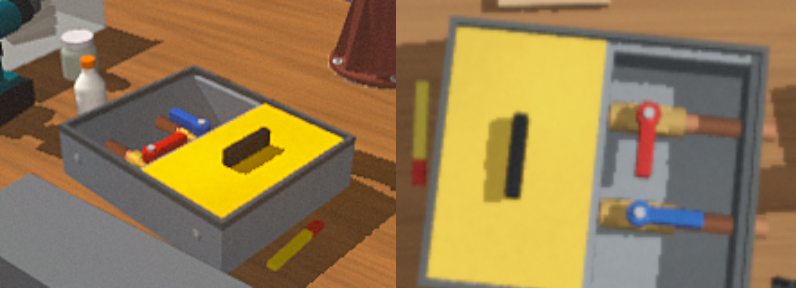

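The final view shows the cover flush against the end lip. The red handle points to the box's -x (top crop, hub 648,115 to tip 644,175), and the blue handle, glue and pencil have not moved.

```bash
python3 -c "
from station import arm
print(arm.close_job())"
```

```text
the job is handed in; nothing more can be done
None
```

The cover is parked at the end of its rails and the red valve handle is fully shut. I handed the job in at about 14 s of the 51 s allowed.

- **Cover:** I pushed it by its grip bar with the closed fingers, keeping it flat, until it met the end lip. There the force rose to about 15 N and it stopped moving. The last picture shows it flush against the lip.
- **Red handle:** I pushed it round clockwise to its hard stop, where it took 24 N and no longer moved. After backing off, the top camera measured 1.546 rad and the scene camera 1.484 rad. The scene camera is the less accurate of the two for this, and the force rise and the picture both say it is fully shut (1.571 rad).
- **Blue handle and the rest:** The blue handle measures the same before and after. The glue bottle and pencil look unmoved, and the arm touched nothing else. The robot ended clear of everything.
- **Force while pushing the cover:** I saw an upward force of up to 20 N on the fingers, probably friction against the bar. It was well under the limits, and the cover stayed flat in the pictures.

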